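Open the fines cash box with its key and hold it open

ROBOT

A 6-joint arm with a two-finger parallel gripper is mounted at the origin on a cart in front of the work surface, level with it; the furniture and walls round the work are solid. World frame = base frame: x ahead of the robot, y to its left, z up, the work surface at z = 0. Lengths are in m, angles in rad, forces in N, time in s.
With the tool pointing down it reaches from about 0.275 to 0.975 m from the base axis. Payload 8.4 kg.
Tool frame: the origin (TCP) lies on the centre line of the jaws, within the pads' length; the fingertips stand ahead of it and the grasp point (between the pads) lies 2 mm behind it (finger_overhang is the z of the fingertips in the tool frame, in m); z points along the fingers, y is the line along which they close (so a half turn about z gives the same grasp; the last joint's range is limited). The gripper opens to 92 mm and grips with 3 to 60 N. Pads are 20 mm wide; open, the fingers measure 128 mm over their backs; the gripper's body (75 mm by 189 mm) begins 69 mm behind the grasp point.
Start: joints at [-0.002, 0.353, 1.633, -0, 1.155, -0.002], TCP at [0.625, -0, 0.232] pointing down, gripper open.
Joint ranges: [-2.63, 2.63], [-0.92, 2.1], [0.06, 2.66], [-1.3, 4.44], [0, 2.69], [-3.02, 3.02]. Speed limits (rad/s): [2.22, 2.22, 2.79, 3.14, 3.14, 3.14].

INTERFACE

Orientations are given as [roll, pitch, yaw] about the fixed x, y, z axes, in that order (R = Rz(yaw) Ry(pitch) Rx(roll)).
In Python, from rig import sense, get_image, get_calibration, job_done, finger_overhang gives the robot as it stands.
- The arm moves only by the shell command python3 -m handwheel 'ROWS' [FORCE]. ROWS is JSON, a list of rows, each an object of numbers: "dx", "dy", "dz": the shift along the world's x, y, z in cm; "wx", "wy", "wz": the turn, a rotation vector about the world's x, y, z in rad; "jaw": the opening, from 0 (shut) to 1 (fully open). In form: [{"dx": .., "dy": .., "dz": .., "wx": .., "wy": .., "wz": .., "jaw": ..}, ...]. A call has 1 to 20 rows; each row shifts and turns the commanded pose from where the row before left it; what a row does not reach is not made up. A row lasts 1/8 s, in which the tool goes at most 62.5 mm and 10.7 degrees, less where a joint would pass 70% of its speed; a pose out of reach is approached as far as the arm can. A call is refused whole if a number of a shift passes 6.25 or a number of a turn 0.188, either way. A call with a gripper value outside its range is refused whole. The fingers move at their own pace and stop on an object; FORCE is the grip in N (left out, the last holds). Time passes only in rows, so rows that do not move let the fingers close. It gives the time, the measured TCP pose, the force, the opening and the grip force at its end, in the units of the state.
- sense(): the state, without advancing time (a new reading comes with each control period).
- get_image(name): name is "scene" or "side" or "wrist"; returns (picture, depth): 384x512x3 uint8, red, green, blue; 384x512 float32, m along the optical axis (not along the pixel's ray), 0 where there is no reading.
- get_calibration(name): a dict with "fx", "fy", "cx", "cy" (pixels), "eye" and "orientation" of the camera in the world; the wrist camera has in their place "T_tool_cam" (4x4, takes a point from camera to tool coordinates, whose origin is the TCP and whose axes are the flange's). Camera axes: x right, y up, looking along -z (the intrinsics and any distortion apply to the point x, -y, -z); pixel columns grow to the right and rows downward; lengths in m; the calibration is good to about 2 mm. A picture is of the moment at which its call begins: read the wrist's pose just before it. get_calibration takes no time and is no camera call.
- job_done(): hands the job in; it is judged then, once.
The state is a dict: "time_s": time; "q": joint angles; "joint_velocities": joint speeds; "tau": joint torques, N m; "ee_pos": TCP position; "orientation": TCP orientation; "contact_force": force on the tool from outside, world axes, zero at the start; "torque": the same for the moment, N m; "gripper_width": opening from 0.0 (shut) to 1.0 (fully open); "grasp_force": force on a finger pad.
Only numpy, scipy, OpenCV 4.12 (cv2) and the standard library are available. Lean on these libraries where they do the work, as an engineer would, in place of code of your own. Each camera call takes 0.05 s, during which the arm holds its last target. There are 200 camera calls.

TASK

Slide the red-headed key out of its slot in the key rack and put it, bit first, into the keyhole of the green cash box; the lock is sticky, so press lightly and wiggle the key to and fro instead of forcing it, until its collar sits on the lock plate. Then turn it a quarter turn clockwise so that the lid lifts, and finish still holding the key turned, because the lock springs back. Leave the other two keys in the rack and do not push the calculator or the label roll about.

Things in the scene. Friction and masses are not known exactly. Their poses are not given: they have to be found in the camera images.
- red_key: Key to use: red head, 88 mm long, about 40 g. Hangs upright in a slot of the rack. Origin at its tip (lowest point); z up the shank, y across its width, x through its thickness. From the tip: flat bit to 24 mm (18 wide in y, 4 thick in x, lower corners rounded 4 mm), round shank 6 thick to 45 mm, round collar 24 wide to 48 mm, neck 8.4 thick to 54 mm, head to 88 mm. Fits the lock either way round.
- red_key_head (a point): Middle of the red key's flat head, 71 mm above the tip, axes as the key. The head is 28 mm wide (y), 34 mm high (z), 9 mm thick (x): pinch it here across its thickness (fingers to its front and back), square to its faces.
- blue_key: The same key with a blue head, in another slot; leave it. Origin at its tip.
- white_key: The same key with a white head, in another slot; leave it. Origin at its tip.
- key_rack: Grey steel key rack fixed to the desk, 84 x 160 mm, 72 mm high. Origin under its middle; x to its back, y to its left, z up. Top plate 5 mm thick, upper face at 70 mm. Three slots 10 mm wide at y = -50, 0, 50 mm run from a closed end at x = 8 mm to the open front edge at x = -22 mm. Each key's collar rests on the plate near x = -2 mm, its bit below, too wide to come up through the slot.
- rack_lip (a point): Middle of the lip along the front edge of the rack's top plate, at x = -20.5 mm of the rack, 2 mm higher than the plate; axes as the rack. To take a key out: lift it 4 to 12 mm, so that its collar clears the lip while its bit stays below the plate, slide it 40 mm or more straight towards the rack's -x, then raise it. Nothing stands higher than the plate but the lip and the keys.
- cash_box: Green steel cash box fixed to the desk, 160 mm deep (x), 210 mm wide (y), 100 mm high. Origin under its middle; its front faces -x, z up. The top is a fixed front strip 55 mm deep, which bears the lock, and behind it the lid, hinged at the rear edge, with a low folded handle.
- keyhole (a point): Centre of the keyhole's mouth, in the upper face of the steel lock plate (36 x 44 mm, 6 mm above the box's top, 106 mm above the desk), 51 mm in front of the box's middle; axes as the box, z up. The fixed keyway goes straight down, 20.4 mm long in y, 12.8 mm wide in x, 18 mm deep; the turning plug below has a slot 6 mm wide with a flared top. Fully home the key's tip is 45 mm below this point.
- tumblers (a point): Point on the keyway's axis 9.5 mm below the mouth, between sticky tumblers whose ledges stop the tip at 6 mm and again at 13 mm depth. Pushing does not move them. A twist of the key by 0.35 to 0.5 rad about its axis does: clockwise (from above) at the first stop, counter-clockwise at the second; they stay aside when it is turned straight. Press under 10 N, or the bit drags them back.
- lock_turn (a joint): Turn of the plug, rad: 0 at rest, grows as the key is turned clockwise seen from above, stop at 1.5. It can turn only with the key home (bit below the fixed keyway), and the key cannot come out while turned. A spring turns it back, 0.03 N m at rest to about 0.09 N m at the stop. The bit has 0.15 rad of play, so turn the key 1.55 to 1.6 rad.
- lid (a joint): Opening angle of the lid, rad, 0 shut. A cam of the lock lifts it as the plug turns: 0.11 times the turn, so 0.165 (front edge 17 mm up) at the stop.
- calculator: Pocket calculator on the desk in front of the cash box, 112 x 68 x 13 mm, loose; leave it. Origin under its middle.
- label_roll: Roll of white labels on the desk behind the rack, 68 mm wide, 30 mm high, loose; leave it. Origin under its middle.
Not all that is in view belongs to the job. What is shaped like the red_key but turquoise is not meant.

How it is judged:
By the outcome, as a careful person would: the job done as asked, in the order asked, and still so for the second after the job is handed in, while the arm keeps its last pose, push and grip.
It also fails if it takes over 58 s, if anything falls off the work surface, if the arm or the gripper's body presses on something with over 40 N, if the wrist force passes 120 N, or if a joint passes its speed limit or range.

## Working session

There is one attempt and no reset: what is moved stays moved. The work goes in short steps, Python scripts to look and compute and a shell command to move; the robot and the scene stay as the last step left them, time stands still between calls to the robot, and variables do not carry over. Pictures are saved under pics/ and viewed, at most 10 in all, crops included, and the job is handed in when it is done.

```bash
mkdir -p pics; cat > h.py <<'E'
import numpy as np,cv2
from rig import *
from scipy.spatial.transform import Rotation as R
def shot(n):
    s=sense(); im,d=get_image(n); c=get_calibration(n)
    if n=='wrist':
        T=np.eye(4);T[:3,:3]=R.from_euler('xyz',s['orientation']).as_matrix();T[:3,3]=s['ee_pos'];T=T@np.array(c['T_tool_cam'])
    else:
        T=np.eye(4);o=np.array(c['orientation']);T[:3,:3]=o if o.shape==(3,3) else R.from_euler('xyz',o).as_matrix();T[:3,3]=c['eye']
    return im,d,c,T
def cloud(d,c,T):
    v,u=np.mgrid[:384,:512]; 
    k=np.array([[c['fx'],0,c['cx']],[0,c['fy'],c['cy']],[0,0,1]])
    dist=np.array(c.get('distortion',c.get('dist',np.zeros(5))),float)
    p=cv2.undistortPoints(np.stack([u,v],-1).reshape(-1,1,2).astype(float),k,dist).reshape(384,512,2)
    P=np.stack([p[...,0]*d,-p[...,1]*d,-d],-1)
    return P@T[:3,:3].T+T[:3,3]
def save(n,im): cv2.imwrite(n,im[...,::-1])
E
python3 - <<'E'
from h import *
for n in ['scene','side']:
    im,d,c,T=shot(n);print(n,c);np.savez(n,im=im,P=cloud(d,c,T),d=d)
    save(f'pics/{n}.png',im)
print(get_calibration('wrist'),finger_overhang,sense())
E
```

```text
scene {'fx': 395.03783939802696, 'fy': 395.03783939802696, 'cx': 259.15348098614743, 'cy': 193.67711965230683, 'eye': array([-0.01208845, -0.39005234,  0.63167176]), 'orientation': array([ 0.99286547,  0.01188106, -0.75843226])}
side {'fx': 349.33683770593944, 'fy': 349.33683770593944, 'cx': 259.5693430593906, 'cy': 191.06004104273646, 'eye': array([0.24665993, 0.94221342, 0.40780259]), 'orientation': array([ 1.16878988,  0.01725307, -2.79225887])}
{'fx': 272.80606374572466, 'fy': 272.80606374572466, 'cx': 254.3777895518811, 'cy': 187.49595969520928, 'T_tool_cam': array([[ 2.54929978e-04,  9.64336570e-01,  2.64678888e-01,
         7.38187442e-02],
       [ 9.99999952e-01, -1.99840126e-04, -2.35065308e-04,
        -7.00238982e-04],
       [-1.73788611e-04,  2.64678936e-01, -9.64336576e-01,
        -1.53800416e-01],
       [ 0.00000000e+00,  0.00000000e+00,  0.00000000e+00,
         1.00000000e+00]])} 0.017 {'time_s': 0.1, 'q': array([-2.39240789e-03,  3.53580170e-01,  1.63401478e+00, -8.82123381e-06,
        1.15519805e+00, -2.37043024e-03]), 'joint_velocities': array([ 3.66575466e-04, -2.16397793e-03, -1.96234467e-03, -1.62618830e-04,
       -2.92776880e-04, -7.88401102e-05]), 'tau': array([-8.71753400e-04, -5.94903338e+01, -3.34933627e+01,  6.98069832e-02,
        1.83198228e-02, -2.35421521e-05]), 'ee_pos': array([6.24600323e-01, 2.93943269e-06, 2.30957203e-01]), 'orientation': array([-3.14039229e+00,  5.22069629e-06,  1.57077792e+00]), 'contact_force': array([-0.54485898, -0.48120843, -0.3570564 ]), 'torque': array([ 0.01882792,  0.01255342, -0.00135946]), 'grasp_force': 0.0, 'gripper_width': 1.0018460510407006}
```

View pics/scene.png

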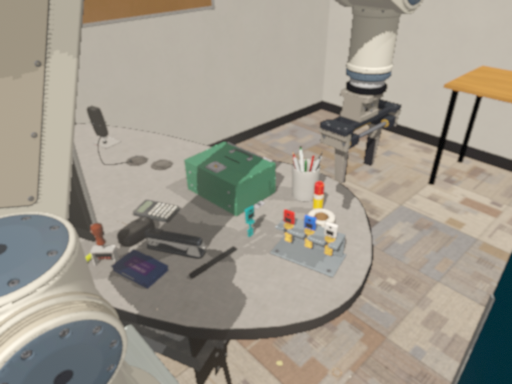

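View pics/side.png

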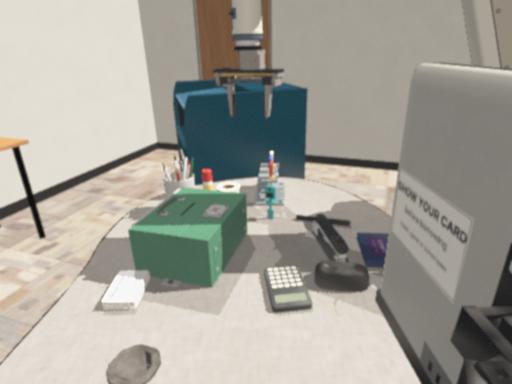

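Red candidates in the scene view are the key head in the rack (289,215), the bottle's red cap (319,188), the red-brown figure (97,232) and the turquoise decoy key (251,215). Blue is at (310,222) and white at (330,228). I choose (289,215), because it is in a rack slot and has a flat red head. Next: one close crop and the measurements.

```bash
python3 - <<'E'
from h import *
z=np.load('scene.npz');im,P=z['im'],z['P']
save('pics/crop.png',cv2.resize(im[130:280,170:370],(800,600),interpolation=cv2.INTER_CUBIC))
for n,(u,v) in dict(red=(289,215),blue=(310,222),white=(330,228),turq=(251,213),cap=(319,188),boxtop=(215,160),calc=(155,210),roll=(322,213),rackbase=(310,255)).items(): print(n,P[v,u].round(3),im[v,u])
s=np.load('side.npz');print(s['P'][210,216].round(3),s['P'][195,270].round(3))
# box top plane & extents
m=(P[...,2]>.09)&(P[...,2]<.112);u=np.zeros_like(m);u[140:215,180:285]=1;m&=u
q=P[m];print(len(q),q.min(0),q.max(0));print(cv2.minAreaRect((q[:,:2]*1000).astype(np.float32)),np.median(q[:,2]))
S=s['P'];m=(S[...,2]>.085)&(S[...,2]<.115);u=np.zeros_like(m);u[180:280,130:250]=1;m&=u;q=S[m];print(len(q),cv2.minAreaRect((q[:,:2]*1000).astype(np.float32)),np.median(q[:,2]))
E
```

```text
red [0.527 0.09  0.105] [187  64  55]
blue [0.547 0.045 0.099] [ 68 113 183]
white [ 0.557 -0.002  0.103] [182 176 167]
turq [0.498 0.186 0.075] [ 60 109 103]
cap [0.691 0.136 0.083] [217  77  52]
boxtop [0.574 0.42  0.101] [ 85 110  90]
calc [0.379 0.446 0.01 ] [182 177 169]
roll [0.675 0.107 0.026] [187 152 115]
rackbase [0.546 0.037 0.007] [149 153 151]
[0.552 0.377 0.097] [0.497 0.198 0.063]
2345 [0.51290099 0.10051709 0.09001768] [0.68700056 0.49604021 0.11047276]
((602.1459350585938, 298.7123718261719), (170.76324462890625, 392.5654602050781), 1.3183964490890503) 0.10088504029114886
4504 ((611.7659301757812, 355.10833740234375), (210.45217895507812, 323.9580078125), 21.593469619750977) 0.09784665174262963
```

View pics/crop.png

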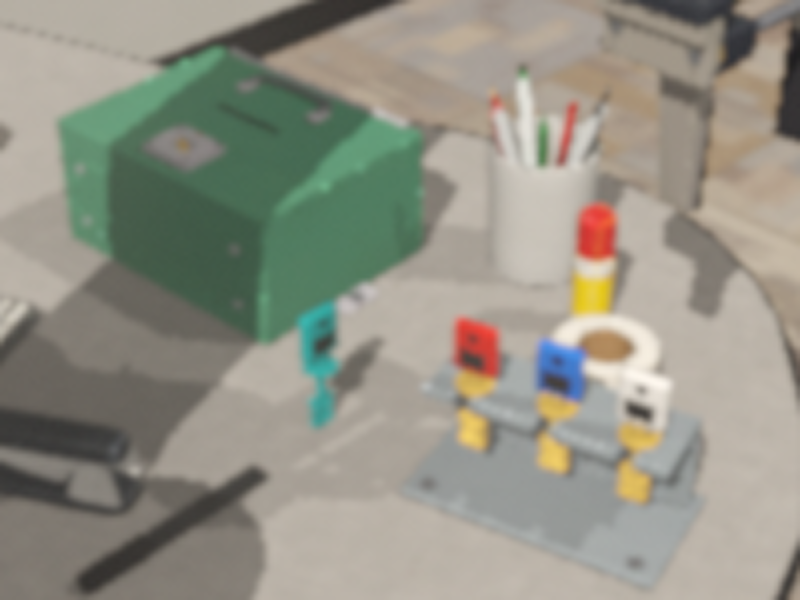

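The crop confirms it: a flat red head at crop (476,348) in the rack's left slot, with the turquoise key standing apart at (320,345). Next I look at the rack from above with the wrist camera.

```bash
python3 -m handwheel '[{"dx":-3,"dz":3,"wz":0.1,"jaw":0.5},{"dx":-3,"dz":4,"wz":0.1},{"dx":-2,"dz":3,"wz":0.1},{},{}]' 30; python3 - <<'E'
from h import *
im,d,c,T=shot('wrist');P=cloud(d,c,T);np.savez('w1',im=im,P=P,d=d,T=T);save('pics/w1.png',im);print(sense()['ee_pos'],sense()['orientation'],T[:3,3])
E
```

```text
[ 6.24668539e-01 -5.27543108e-06  2.31046006e-01] [-3.14057882e+00  8.85322257e-06  1.57077247e+00] [0.62408619 0.0738225  0.38475809]validation failed for argument at $[0]...
```

View pics/w1.png

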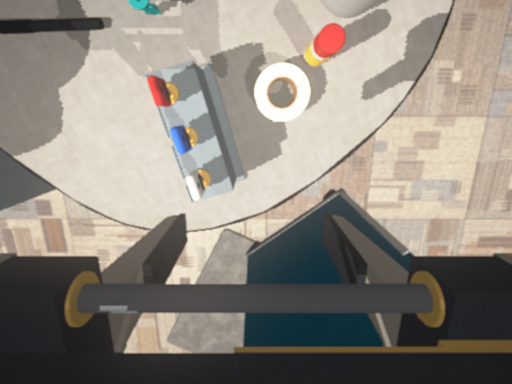

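This view (move refused, so it is from the start pose) shows the red head at (160,90), blue (180,138), white (194,186) and the roll at (282,92). The rows evidently need every key. I measure the rack here, then move to a view between the box and the rack.

```bash
cat > heads.py <<'E'
from h import *
def seg(im,P,zlo=.078,zhi=.125):
    h=cv2.cvtColor(im,cv2.COLOR_RGB2HSV).astype(int);H,S,V=h[...,0],h[...,1],h[...,2]
    z=P[...,2];ok=(z>zlo)&(z<zhi)
    out={}
    for n,m in dict(red=((H<8)|(H>172))&(S>120)&(V>70),blue=(H>100)&(H<125)&(S>110)&(V>60)).items():
        m=(m&ok).astype(np.uint8);k,l,st,ce=cv2.connectedComponentsWithStats(m)
        for i in range(1,k):
            if st[i,4]>25:
                q=P[(l==i)];print(n,ce[i].round(),st[i,4],'med',np.median(q,0).round(4),'min',np.percentile(q,3,axis=0).round(4),'max',np.percentile(q,97,axis=0).round(4),cv2.minAreaRect((q[:,:2]*1e3).astype(np.float32)))
                out.setdefault(n,[]).append(q)
    return out
E
python3 - <<'E'
from heads import *
for f in ['w1','scene','side']:
    z=np.load(f+'.npz');print(f);seg(z['im'],z['P'])
z=np.load('w1.npz');P=z['P'];m=(P[...,2]>.064)&(P[...,2]<.075)
u=np.zeros_like(m);u[55:210,140:250]=1;q=P[m&u];print(len(q),np.median(q[:,2]),cv2.minAreaRect((q[:,:2]*1e3).astype(np.float32)))
E
python3 -m handwheel '[{"dx":-3,"dy":3,"dz":3,"wx":0,"wy":0,"wz":0.1,"jaw":0.5},{"dx":-3,"dy":4,"dz":4,"wx":0,"wy":0,"wz":0.1,"jaw":0.5},{"dx":-2,"dy":4,"dz":3,"wx":0,"wy":0,"wz":0.1,"jaw":0.5},{"dx":0,"dy":4,"dz":3,"wx":0,"wy":0,"wz":0,"jaw":0.5},{"dx":0,"dy":0,"dz":0,"wx":0,"wy":0,"wz":0,"jaw":0.5},{"dx":0,"dy":0,"dz":0,"wx":0,"wy":0,"wz":0,"jaw":0.5},{"dx":0,"dy":0,"dz":0,"wx":0,"wy":0,"wz":0,"jaw":0.5}]' 30; python3 - <<'E'
from heads import *
im,d,c,T=shot('wrist');P=cloud(d,c,T);np.savez('w2',im=im,P=P,d=d,T=T);save('pics/w2.png',im);print(sense()['ee_pos'],sense()['orientation'],T[:3,3])
seg(im,P)
E
```

```text
w1
red [330.  39.] 693 med [0.6973 0.1427 0.0914] min [0.6867 0.1317 0.0804] max [0.7093 0.1542 0.0931] ((698.4512939453125, 143.45376586914062), (24.96941566467285, 25.126964569091797), 7.077157974243164)
red [157.  91.] 348 med [0.5316 0.0925 0.1126] min [0.5254 0.0817 0.0945] max [0.5362 0.1056 0.1145] ((530.3003540039062, 93.80648040771484), (8.419231414794922, 26.377302169799805), 13.397871971130371)
blue [178. 140.] 232 med [0.5488 0.0477 0.1131] min [0.543 0.036 0.109] max [0.5544 0.0593 0.1146] ((547.9386596679688, 47.22591018676758), (8.760927200317383, 26.381103515625), 16.76461410522461)
scene
red [319. 185.] 71 med [0.6931 0.1402 0.0891] min [0.6873 0.1301 0.0785] max [0.7072 0.1506 0.0926] ((697.0468139648438, 142.23988342285156), (24.204998016357422, 22.611215591430664), 71.36558532714844)
red [289. 216.] 109 med [0.5274 0.0906 0.102 ] min [0.5231 0.0793 0.0852] max [0.532  0.1029 0.1142] ((528.3678588867188, 91.11201477050781), (7.762478351593018, 26.024436950683594), 17.647356033325195)
blue [310. 221.] 94 med [0.5452 0.0434 0.1023] min [0.5412 0.0335 0.087 ] max [0.5
[... 1226 characters left out ...]
.9730834960938, 227.1217498779297), (13.606555938720703, 5.765013217926025), 6.755069255828857)
red [236. 192.] 94 med [0.5292 0.0977 0.1128] min [0.5249 0.0843 0.0967] max [0.5339 0.1081 0.1145] ((529.6306762695312, 96.0060806274414), (7.6373982429504395, 25.469398498535156), 15.679585456848145)
red [344. 190.] 216 med [0.6958 0.1456 0.0913] min [0.6865 0.1348 0.0794] max [0.7078 0.1564 0.0929] ((697.78466796875, 145.3177032470703), (23.295961380004883, 23.730979919433594), 63.27469253540039)
blue [238. 223.] 79 med [0.5471 0.0497 0.1128] min [0.5429 0.0374 0.0991] max [0.5525 0.0611 0.1143] ((547.4180297851562, 48.8249397277832), (6.422268390655518, 25.642257690429688), 16.006160736083984)
```

View pics/w2.png

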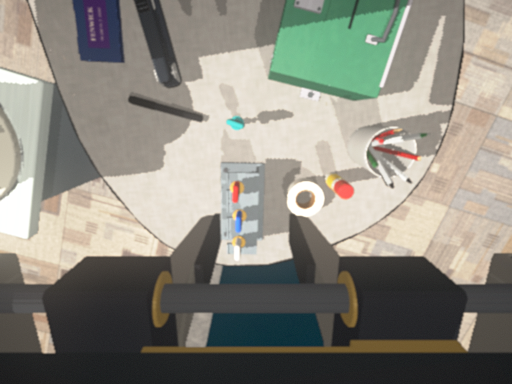

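The view shows the box at the top right with its lock plate partly at (308,3), the red key at (236,192), the turquoise key at (235,123) and the roll at (305,198). Next I look over the lock.

```bash
python3 -m handwheel '[{"dx":0,"dy":5,"dz":-1,"wx":0,"wy":0,"wz":0,"jaw":0.5},{"dx":0,"dy":5,"dz":-2,"wx":0,"wy":0,"wz":0,"jaw":0.5},{"dx":0,"dy":4,"dz":-2,"wx":0,"wy":0,"wz":0,"jaw":0.5},{"dx":0,"dy":3,"dz":0,"wx":0,"wy":0,"wz":0,"jaw":0.5},{"dx":0,"dy":0,"dz":0,"wx":0,"wy":0,"wz":0,"jaw":0.5},{"dx":0,"dy":0,"dz":0,"wx":0,"wy":0,"wz":0,"jaw":0.5},{"dx":0,"dy":0,"dz":0,"wx":0,"wy":0,"wz":0,"jaw":0.5}]'; python3 - <<'E'
from heads import *
im,d,c,T=shot('wrist');P=cloud(d,c,T);np.savez('w3',im=im,P=P,d=d,T=T);save('pics/w3.png',im);print(sense()['ee_pos'],sense()['orientation'],sense()['q'])
E
```

```text
time_s: 1.95
ee_pos: [0.546, 0.3178, 0.3108]
orientation: [3.141, 0.0, 1.869]
contact_force: [0.3, -0.2, 0.3]
gripper_width: 0.499
grasp_force: 0.0
[0.54602137 0.31787267 0.31089004] [3.14131107e+00 1.26724119e-04 1.86946701e+00] [ 5.24926773e-01  3.01843395e-01  1.52791457e+00 -1.93112424e-04
  1.31158872e+00  2.26305545e-01]
```

View pics/w3.png

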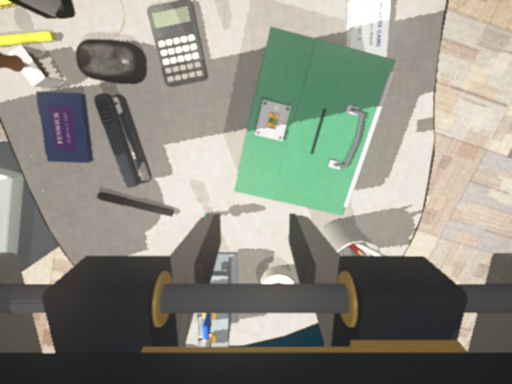

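The lock plate is at (273,120), with the brass keyhole at its centre and the lid behind it to the right. Now I fit the box top, the plate, the hole and the rack.

```bash
python3 - <<'E'
from heads import *
z=np.load('w3.npz');P,im=z['P'],z['im'];h=cv2.cvtColor(im,cv2.COLOR_RGB2HSV)
def rect(m):
    k,l,st,ce=cv2.connectedComponentsWithStats(m.astype(np.uint8));i=1+np.argmax(st[1:,4]);m=l==i
    q=P[m];return m,st[i],q,cv2.minAreaRect((q[:,:2]*1e3).astype(np.float32)),np.median(q[:,2])
u=np.zeros((384,512),bool);u[20:220,225:400]=1
r=rect(u&(P[...,2]>.095)&(P[...,2]<.118));print('box',r[1],r[3],r[4])
u[:]=0;u[90:150,245:305]=1
sat=h[...,1];m,st,q,rc,zz=rect(u&(sat<70));print('plate',st,rc,zz,cv2.boxPoints(rc))
b=u&(h[...,0]>10)&(h[...,0]<30)&(sat>90);k,l,s2,ce=cv2.connectedComponentsWithStats(b.astype(np.uint8));print(s2[1:],ce[1:])
i=1+np.argmax(s2[1:,4]);print('brass',np.median(P[l==i],0),P[l==i].mean(0),cv2.minAreaRect((P[l==i][:,:2]*1e3).astype(np.float32)))
save('pics/lock.png',cv2.resize(im[90:150,235:315],(800,600),interpolation=cv2.INTER_CUBIC))
# rack: plate points & edges
z=np.load('w1.npz');P=z['P'];u[:]=0;u[50:215,130:260]=1
for lo,hi in((.066,.0715),(.0015+.07,.0745)):
    r=rect(u&(P[...,2]>lo)&(P[...,2]<hi));q=r[2]
    print('rack',lo,len(q),r[3],r[4])
# back edge of plate: max along approx x for bins of y
r=rect(u&(P[...,2]>.066)&(P[...,2]<.0745));q=r[2]
for a in (.3,.36):
    e=np.array([np.cos(a),np.sin(a)]);f=np.array([-e[1],e[0]]);X=q[:,:2]@e;Y=q[:,:2]@f
    bs=np.arange(Y.min()+.004,Y.max()-.004,.008);L=[(b,np.percentile(X[abs(Y-b)<.004],99),np.percentile(X[abs(Y-b)<.004],1)) for b in bs]
    L=np.array(L);print(a,L.round(4).tolist(),a-np.arctan(np.polyfit(L[:,0],L[:,1],1)[0]),Y.min(),Y.max())
E
```

```text
box [  234    27   162   189 20299] ((599.8167114257812, 389.5170593261719), (161.53396606445312, 210.77764892578125), 3.8505136966705322) 0.1011751173782569
plate [ 254   99   38   43 1013] ((545.9575805664062, 385.8170166015625), (44.90171813964844, 47.23677444458008), 3.821636915206909) 0.10653432595531814 [[521.9825  407.8865 ]
 [525.1308  360.7548 ]
 [569.9327  363.74753]
 [566.78436 410.87924]]
[[267 113  12  15 106]] [[272.4245283  119.77358491]]
brass [0.54995807 0.38751263 0.09827169] [0.54897032 0.38653529 0.09285323] ((548.2801513671875, 386.02325439453125), (11.610075950622559, 19.660614013671875), 3.271740198135376)
rack 0.066 3854 ((552.6944580078125, 48.56220626831055), (52.743675231933594, 150.36032104492188), 15.79371452331543) 0.07055273818226332
rack 0.07150000000000001 145 ((536.2203979492188, 94.99169921875), (9.931954383850098, 23.29442596435547), 11.880159378051758) 0.0736122491909183
0.3 [[-0.1882, 0.5668, 0.5139], [-0.1802, 0.567, 0.5137], [-0.1722, 0.5672, 0.5138], [-0.1642, 0.5674, 0.532], [-0.1562, 0.5676, 0.5143], [-0.1482, 0.5677, 0.5148], [-0.1402, 0.56
[... 240 characters left out ...]
6, 0.5369], [-0.0602, 0.5698, 0.5364], [-0.0522, 0.57, 0.527]] 0.2763928691058056 -0.1922345161464227 -0.04124655607728063
0.36 [[-0.2215, 0.5545, 0.5017], [-0.2135, 0.5552, 0.5019], [-0.2055, 0.5559, 0.5023], [-0.1975, 0.5566, 0.5276], [-0.1895, 0.5573, 0.5043], [-0.1815, 0.5577, 0.5045], [-0.1735, 0.5586, 0.5053], [-0.1655, 0.5592, 0.506], [-0.1575, 0.5599, 0.5063], [-0.1495, 0.5606, 0.5085], [-0.1415, 0.5613, 0.5088], [-0.1335, 0.5618, 0.5086], [-0.1255, 0.5625, 0.5096], [-0.1175, 0.5631, 0.5101], [-0.1095, 0.564, 0.5107], [-0.1015, 0.5646, 0.5298], [-0.0935, 0.5652, 0.5319], [-0.0855, 0.5659, 0.5303], [-0.0775, 0.5662, 0.5135]] 0.2772784632501234 -0.22547470803070044 -0.07225487698105035
```

View pics/lock.png

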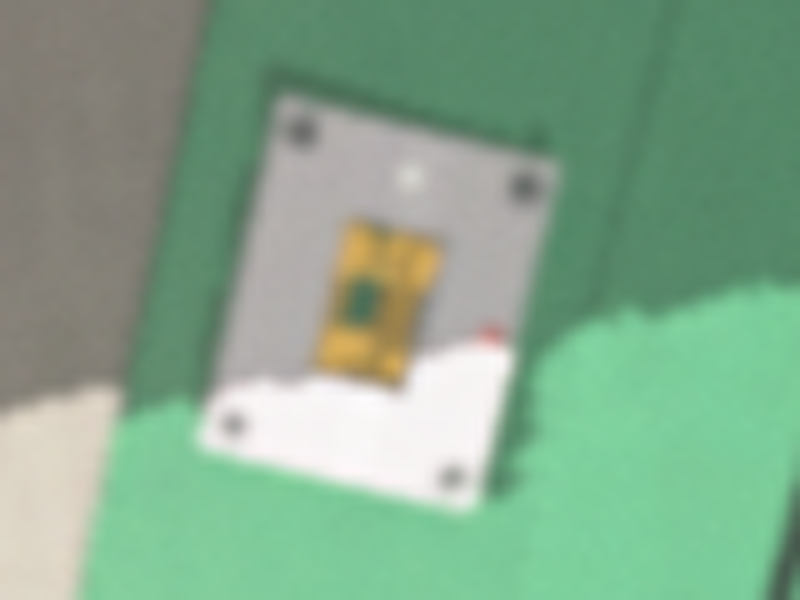

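Keyhole ≈ (0.5487, 0.3861) with box yaw 0.067. Rack yaw is 0.277. Red head ≈ (0.530, 0.095). I go above the red key and refine.

```bash
python3 -m handwheel '[{"dx":-0.4,"dy":-5,"dz":-1,"wx":0,"wy":0,"wz":-0.021,"jaw":0.5},{"dx":-0.4,"dy":-5.5,"dz":-2,"wx":0,"wy":0,"wz":0,"jaw":0.5},{"dx":-0.4,"dy":-5.5,"dz":-3,"wx":0,"wy":0,"wz":0,"jaw":0.5},{"dx":-0.4,"dy":-4,"dz":-3,"wx":0,"wy":0,"wz":0,"jaw":0.5},{"dx":0,"dy":-2.3,"dz":-1,"wx":0,"wy":0,"wz":0,"jaw":0.5},{"dx":0,"dy":0,"dz":0,"wx":0,"wy":0,"wz":0,"jaw":0.5},{"dx":0,"dy":0,"dz":0,"wx":0,"wy":0,"wz":0,"jaw":0.5},{"dx":0,"dy":0,"dz":0,"wx":0,"wy":0,"wz":0,"jaw":0.5}]'; python3 - <<'E'
from heads import *
im,d,c,T=shot('wrist');P=cloud(d,c,T);np.savez('w4',im=im,P=P,d=d,T=T);save('pics/w4.png',im);s=sense();print(s['ee_pos'],s['orientation'])
o=seg(im,P)
for q in o.get('red',[]):
    t=q[q[:,2]>.110]
    if len(t)>20: print('top',len(t),cv2.minAreaRect((t[:,:2]*1e3).astype(np.float32)),t[:,2].mean())
E
```

```text
time_s: 3.0
ee_pos: [0.5302, 0.0971, 0.2115]
orientation: [3.14, -0.0, 1.851]
contact_force: [0.1, 0.5, 0.7]
gripper_width: 0.5
grasp_force: 0.0
[0.53013783 0.09708195 0.21138844] [3.14039756e+00 3.33539536e-05 1.85072400e+00]
red [495.  92.] 212 med [0.7183 0.2475 0.103 ] min [0.6962 0.2332 0.0798] max [0.7212 0.2519 0.1185] ((709.68017578125, 240.22508239746094), (31.273422241210938, 11.27579116821289), 39.0250358581543)
red [506. 127.] 66 med [0.7587 0.2254 0.0823] min [0.7563 0.2231 0.0782] max [0.7608 0.2285 0.0872] ((758.6094970703125, 225.1251678466797), (5.313231468200684, 5.946475505828857), 19.463176727294922)
red [419. 186.] 586 med [0.694  0.1449 0.0912] min [0.6862 0.1334 0.0796] max [0.708  0.1557 0.0929] ((697.4089965820312, 144.77777099609375), (24.551555633544922, 24.6373233795166), 40.00226974487305)
red [253. 192.] 250 med [0.5283 0.097  0.1129] min [0.5235 0.083  0.0943] max [0.5335 0.1078 0.1146] ((528.8010864257812, 94.80433654785156), (7.848532676696777, 27.00718879699707), 15.635149002075195)
blue [258. 238.] 224 med [0.546  0.051  0.1129] min [0.5412 0.0363 0.0938] max [0.5521 0.061  0.1146] ((546.9379272460938, 48.165836334228516), (7.19288969039917, 26.9208927154541), 16.03165054321289)
top 47 ((706.7327270507812, 242.38902282714844), (29.472705841064453, 5.5087995529174805), 36.20330047607422) 0.11436037477641695
top 215 ((528.8072509765625, 94.74333953857422), (7.820813179016113, 26.8686466217041), 15.900542259216309) 0.11300381515872682
```

View pics/w4.png

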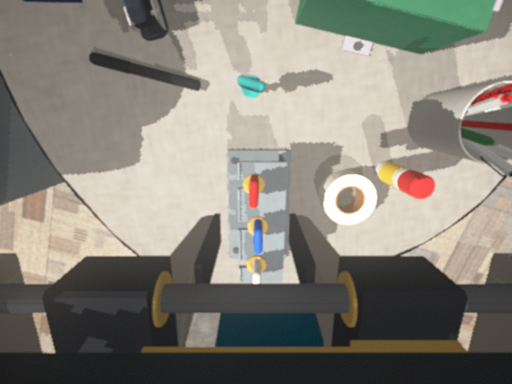

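The red head is at (253,192), between the open pads, with collar and slot visible. It is about 1–2 mm off centre, so I descend with a correction and then grip.

```bash
python3 -m handwheel '[{"dx":-0.1,"dy":-0.2,"dz":-3,"wx":0,"wy":0,"wz":0,"jaw":0.5},{"dx":0,"dy":0,"dz":-3,"wx":0,"wy":0,"wz":0,"jaw":0.5},{"dx":0,"dy":0,"dz":-3,"wx":0,"wy":0,"wz":0,"jaw":0.5},{"dx":0,"dy":0,"dz":-1.6,"wx":0,"wy":0,"wz":0,"jaw":0.5},{"dx":0,"dy":0,"dz":-1,"wx":0,"wy":0,"wz":0,"jaw":0.5},{"dx":0,"dy":0,"dz":0,"wx":0,"wy":0,"wz":0,"jaw":0.3},{"dx":0,"dy":0,"dz":0,"wx":0,"wy":0,"wz":0,"jaw":0.2}]' 40
```

```text
time_s: 3.92
ee_pos: [0.5294, 0.0944, 0.0956]
orientation: [3.14, 0.0, 1.85]
contact_force: [0.6, 0.6, 0.4]
gripper_width: 0.304
grasp_force: 0.0
```

```bash
python3 -m handwheel '[{"dx":0,"dy":0,"dz":0,"wx":0,"wy":0,"wz":0,"jaw":0.12},{"dx":0,"dy":0,"dz":0,"wx":0,"wy":0,"wz":0,"jaw":0},{"dx":0,"dy":0,"dz":0,"wx":0,"wy":0,"wz":0,"jaw":0},{"dx":0,"dy":0,"dz":0,"wx":0,"wy":0,"wz":0,"jaw":0},{"dx":0,"dy":0,"dz":0,"wx":0,"wy":0,"wz":0,"jaw":0},{"dx":0,"dy":0,"dz":0,"wx":0,"wy":0,"wz":0,"jaw":0}]' 40;python3 -c "
from rig import *;s=sense();print(s['ee_pos'],s['contact_force'],s['torque'],s['gripper_width'])"
```

```text
time_s: 4.68
ee_pos: [0.529, 0.0943, 0.0952]
orientation: [3.141, 0.0, 1.85]
contact_force: [-0.6, 0.6, 5.8]
gripper_width: 0.096
grasp_force: 40.0
[0.52904446 0.0943157  0.09523744] [-0.55757718  0.58285757  5.76468747] [ 0.01862402  0.16224354 -0.00673542] 0.09581192951772324
```

```bash
python3 -m handwheel '[{"dx":0,"dy":0,"dz":0.3,"wx":0,"wy":0,"wz":0,"jaw":0},{"dx":0,"dy":0,"dz":0.5,"wx":0,"wy":0,"wz":0,"jaw":0},{"dx":0,"dy":0,"dz":0,"wx":0,"wy":0,"wz":0,"jaw":0},{"dx":0,"dy":0,"dz":0,"wx":0,"wy":0,"wz":0,"jaw":0}]' 40;python3 -c "
from rig import *;s=sense();print(s['ee_pos'],s['contact_force'],s['torque'],s['gripper_width'])"
```

```text
time_s: 5.18
ee_pos: [0.5287, 0.0943, 0.1028]
orientation: [3.142, 0.0, 1.85]
contact_force: [0.2, -0.4, 0.1]
gripper_width: 0.098
grasp_force: 40.0
[0.52870275 0.09427009 0.10276765] [ 0.21191888 -0.43687994  0.10301027] [-0.03641057 -0.00358407 -0.00832224] 0.09832394999412616
```

```bash
python3 -m handwheel '[{"dx":-0.58,"dy":-0.16,"dz":0,"wx":0,"wy":0,"wz":0,"jaw":0},{"dx":-0.96,"dy":-0.27,"dz":0,"wx":0,"wy":0,"wz":0,"jaw":0},{"dx":-0.96,"dy":-0.27,"dz":0,"wx":0,"wy":0,"wz":0,"jaw":0},{"dx":-0.96,"dy":-0.27,"dz":0,"wx":0,"wy":0,"wz":0,"jaw":0},{"dx":-0.96,"dy":-0.27,"dz":0,"wx":0,"wy":0,"wz":0,"jaw":0},{"dx":-0.96,"dy":-0.27,"dz":0,"wx":0,"wy":0,"wz":0,"jaw":0},{"dx":0,"dy":0,"dz":0,"wx":0,"wy":0,"wz":0,"jaw":0},{"dx":0,"dy":0,"dz":0,"wx":0,"wy":0,"wz":0,"jaw":0}]';python3 - <<'E'
from heads import *
s=sense();print(s['ee_pos'],s['contact_force'],s['torque'],s['gripper_width'])
E
```

```text
time_s: 6.18
ee_pos: [0.4754, 0.0792, 0.1029]
orientation: [3.141, 0.0, 1.85]
contact_force: [-0.3, 0.2, -0.9]
gripper_width: 0.089
grasp_force: 40.0
[0.4753512  0.07923806 0.1029251 ] [-0.2505314   0.16027895 -0.89285287] [ 0.04803136 -0.08429868  0.0084698 ] 0.0892967654001573
```

```bash
python3 -m handwheel '[{"dx":0,"dy":0,"dz":2,"wx":0,"wy":0,"wz":-0.05,"jaw":0},{"dx":0,"dy":0,"dz":4,"wx":0,"wy":0,"wz":-0.08,"jaw":0},{"dx":0,"dy":1,"dz":4,"wx":0,"wy":0,"wz":-0.083,"jaw":0},{"dx":0.5,"dy":4,"dz":2,"wx":0,"wy":0,"wz":0,"jaw":0},{"dx":1.4,"dy":5,"dz":0,"wx":0,"wy":0,"wz":0,"jaw":0},{"dx":1.4,"dy":5,"dz":0,"wx":0,"wy":0,"wz":0,"jaw":0},{"dx":1.4,"dy":5,"dz":0,"wx":0,"wy":0,"wz":0,"jaw":0},{"dx":1.4,"dy":5,"dz":0,"wx":0,"wy":0,"wz":0,"jaw":0},{"dx":1.2,"dy":4,"dz":0,"wx":0,"wy":0,"wz":0,"jaw":0},{"dx":0,"dy":1.6,"dz":-1.5,"wx":0,"wy":0,"wz":0,"jaw":0},{"dx":0,"dy":0,"dz":-1,"wx":0,"wy":0,"wz":0,"jaw":0},{"dx":0,"dy":0,"dz":0,"wx":0,"wy":0,"wz":0,"jaw":0},{"dx":0,"dy":0,"dz":0,"wx":0,"wy":0,"wz":0,"jaw":0}]';python3 - <<'E'
from heads import *
s=sense();print(s['ee_pos'],s['contact_force'],s['torque'],s['gripper_width'])
im,d,c,T=shot('wrist');P=cloud(d,c,T);np.savez('w5',im=im,P=P,d=d,T=T);save('pics/w5.png',cv2.resize(im[100:340,120:400],(800,600),interpolation=cv2.INTER_CUBIC))
im,d,c,T=shot('scene');np.savez('s5',im=im,P=cloud(d,c,T),d=d,T=T)
im,d,c,T=shot('side');np.savez('d5',im=im,P=cloud(d,c,T),d=d,T=T)
E
```

```text
time_s: 7.8
ee_pos: [0.548, 0.384, 0.198]
orientation: [-3.142, 0.0, 1.636]
contact_force: [-0.5, -0.0, 0.2]
gripper_width: 0.095
grasp_force: 40.0
[0.54798198 0.38399068 0.19802377] [-0.48138132 -0.01401186  0.21897546] [ 0.03212007 -0.04144355  0.0482724 ] 0.09463661556385806
```

View pics/w5.png

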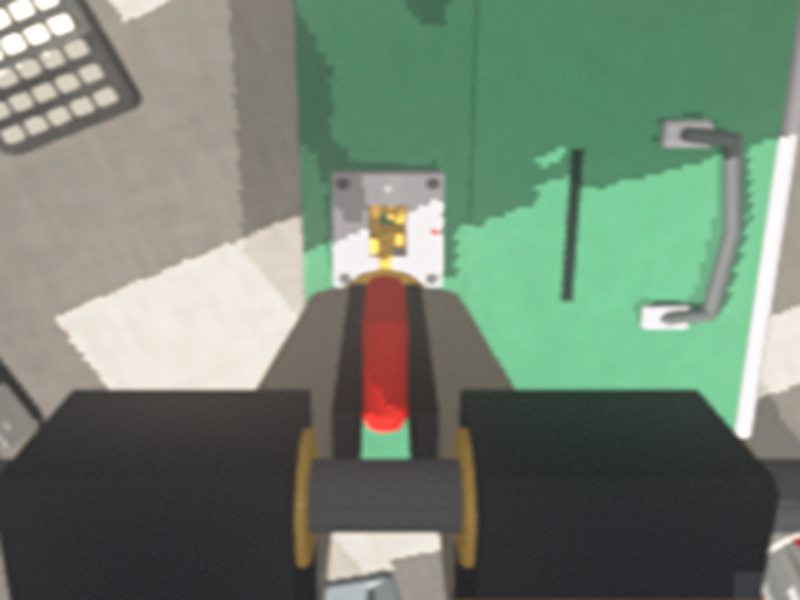

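The key hangs straight in the jaws, with its bit tip at crop (387,262) just short of the hole (388,230). I measure both in the tool frame.

```bash
python3 - <<'E'
from heads import *
z=np.load('w5.npz');im,P,T=z['im'],z['P'],z['T'];Tc=np.array(get_calibration('wrist')['T_tool_cam']);TT=T@np.linalg.inv(Tc)
Q=(P-TT[:3,3])@TT[:3,:3]
h=cv2.cvtColor(im,cv2.COLOR_RGB2HSV).astype(int);H,S,V=h[...,0],h[...,1],h[...,2]
u=np.zeros(H.shape,bool);u[195:255,240:272]=1
m=u&((H<8)|(H>172))&(S>120);q=Q[m];print('head',len(q),np.median(q,0).round(4),np.percentile(q,[2,98],axis=0).round(4))
for r in range(196,252,6):
    w=m[r]; 
    if w.any(): print(r,np.median(Q[r][w],0).round(4),np.flatnonzero(w)[[0,-1]],Q[r][w][:,1].min().round(4),Q[r][w][:,1].max().round(4))
for r in range(168,202,2): print('axis',r,[ (Q[r,cc].round(3).tolist(),im[r,cc].tolist()) for cc in (255,)])
# scene/lock plate
m=np.zeros_like(u);m[150:205,232:280]=1;m&=(S<60)&(abs(P[...,2]-.106)<.004);r=P[m];print('plate',len(r),cv2.minAreaRect((r[:,:2]*1e3).astype(np.float32)),np.median(r[:,2]))
m=np.zeros_like(u);m[165:192,244:268]=1;m&=(H>10)&(H<30)&(S>90)&(P[...,2]<.108)&(P[...,2]>.05);r=P[m];print('brass',len(r),cv2.minAreaRect((r[:,:2]*1e3).astype(np.float32)))
v,uu=np.nonzero(m);print('px',uu.min(),uu.max(),v.min(),v.max())
for n,f in(('side','d5'),('scene','s5')):
    z=np.load(f+'.npz');im,P=z['im'],z['P'];h=cv2.cvtColor(im,cv2.COLOR_RGB2HSV).astype(int);m=(P[...,2]>.12)&(P[...,2]<.24)&(abs(P[...,0]-.548)<.04)&(abs(P[...,1]-.385)<.04)
    for nm,mm in dict(red=m&((h[...,0]<8)|(h[...,0]>172))&(h[...,1]>110),gold=m&(h[...,0]>10)&(h[...,0]<30)&(h[...,1]>100)).items():
        q=P[mm];print(n,nm,len(q),[] if len(q)<5 else np.percentile(q,[3,50,97],axis=0).round(4).tolist())
E
```

```text
head 659 [ 0.0104 -0.0009 -0.0168] [[-0.0016 -0.0048 -0.019 ]
 [ 0.0138  0.0035  0.0084]]
214 [ 0.0133 -0.0009  0.0048] [248 260] -0.0048 0.0028
220 [ 0.0131 -0.0008 -0.0045] [248 261] -0.0046 0.0033
226 [ 0.013  -0.0009 -0.0129] [247 261] -0.005 0.003
232 [ 0.0113 -0.0006 -0.0172] [247 262] -0.0048 0.0035
238 [ 0.0081 -0.0006 -0.0179] [247 262] -0.0048 0.0035
244 [ 0.0042 -0.0006 -0.0175] [247 262] -0.0048 0.0035
250 [ 0.0009 -0.0006 -0.0181] [247 262] -0.0048 0.0036
axis 168 [([0.024, -0.0, 0.097], [106, 119, 108])]
axis 170 [([0.023, -0.0, 0.091], [173, 168, 167])]
axis 172 [([0.021, -0.0, 0.092], [180, 174, 174])]
axis 174 [([0.02, -0.0, 0.09], [202, 199, 193])]
axis 176 [([0.018, -0.0, 0.091], [210, 206, 199])]
axis 178 [([0.016, -0.0, 0.092], [181, 177, 175])]
axis 180 [([0.014, -0.0, 0.09], [181, 176, 175])]
axis 182 [([0.008, -0.0, 0.105], [178, 158, 125])]
axis 184 [([0.007, -0.0, 0.104], [168, 143, 83])]
axis 186 [([-0.019, 0.0, 0.194], [189, 166, 102])]
axis 188 [([-0.022, 0.0, 0.193], [108, 120, 90])]
axis 190 [([-0.008, 0.0, 0.135], [140, 120, 78])]
axis 192 [([-0.008, -0.0, 0.128], [151, 126, 78])]
axis 194 [([0.008, -0.0, 0.064], [175, 142, 84])]
axis 196 [([0.009, -0.0, 0.058], [164, 135, 82])]
axis 198 [([0.008, -0.0, 0.056], [166, 136, 82])]
axis 200 [([0.008, -0.0, 0.049], [163, 134, 80])]
plate 1092 ((547.965087890625, 391.0194396972656), (37.48252868652344, 34.378173828125), 3.70853328704834) 0.10666107670194183
brass 94 ((548.2183837890625, 384.877197265625), (11.542375564575195, 18.774314880371094), 7.184454917907715)
px 249 261 182 191
side red 98 [[0.5421, 0.3881, 0.1828], [0.5456, 0.3971, 0.2009], [0.5527, 0.3994, 0.2139]]
side gold 109 [[0.538, 0.3795, 0.1306], [0.546, 0.3879, 0.1584], [0.5558, 0.395, 0.1789]]
scene red 50 [[0.5435, 0.3677, 0.1857], [0.547, 0.3715, 0.2032], [0.554, 0.3754, 0.2167]]
scene gold 74 [[0.5397, 0.3713, 0.1308], [0.5477, 0.3802, 0.1515], [0.5551, 0.3894, 0.1782]]
```

Key axis ≈ (0.5472, 0.3835) and hole ≈ (0.5485, 0.3858), both from the same camera. I correct by (+1.3, +2.3) mm and descend gently. The tip should reach the mouth at TCP z ≈ 0.1765.

```bash
python3 -m handwheel '[{"dx":0.13,"dy":0.23,"dz":-0.5,"wx":0,"wy":0,"wz":0,"jaw":0},{"dx":0,"dy":0,"dz":-1,"wx":0,"wy":0,"wz":0,"jaw":0},{"dx":0,"dy":0,"dz":-0.3,"wx":0,"wy":0,"wz":0,"jaw":0},{"dx":0,"dy":0,"dz":-0.2,"wx":0,"wy":0,"wz":0,"jaw":0},{"dx":0,"dy":0,"dz":-0.2,"wx":0,"wy":0,"wz":0,"jaw":0},{"dx":0,"dy":0,"dz":-0.2,"wx":0,"wy":0,"wz":0,"jaw":0},{"dx":0,"dy":0,"dz":0,"wx":0,"wy":0,"wz":0,"jaw":0},{"dx":0,"dy":0,"dz":0,"wx":0,"wy":0,"wz":0,"jaw":0}]';python3 - <<'E'
from heads import *
s=sense();print(s['ee_pos'],s['contact_force'],s['torque'],s['gripper_width'])
E
```

```text
time_s: 8.95
ee_pos: [0.5492, 0.3875, 0.1738]
orientation: [3.142, -0.0, 1.637]
contact_force: [-0.8, -1.2, 0.4]
gripper_width: 0.095
grasp_force: 40.0
[0.54923308 0.38749998 0.17384202] [-0.76373861 -1.15335708  0.37265618] [0.0402256  0.08211412 0.0256991 ] 0.0954377086198163
```

In the mouth without load. I shift y by −1 mm and press on to the first stop.

```bash
python3 -m handwheel '[{"dx":0,"dy":-0.1,"dz":0,"wx":0,"wy":0,"wz":0,"jaw":0},{"dx":0,"dy":0,"dz":-0.1,"wx":0,"wy":0,"wz":0,"jaw":0},{"dx":0,"dy":0,"dz":-0.1,"wx":0,"wy":0,"wz":0,"jaw":0},{"dx":0,"dy":0,"dz":-0.1,"wx":0,"wy":0,"wz":0,"jaw":0},{"dx":0,"dy":0,"dz":0,"wx":0,"wy":0,"wz":0,"jaw":0}]';python3 - <<'E'
from heads import *
s=sense();print(s['ee_pos'],s['contact_force'],s['torque'],s['gripper_width'])
E
```

```text
time_s: 9.57
ee_pos: [0.5491, 0.3864, 0.1706]
orientation: [-3.141, 0.0, 1.637]
contact_force: [-0.1, 0.3, -0.5]
gripper_width: 0.097
grasp_force: 40.0
[0.54913961 0.38644836 0.17056249] [-0.13586579  0.32109729 -0.5209569 ] [-0.03658957  0.09186951  0.00560423] 0.09659495657053141
```

```bash
python3 -m handwheel '[{"dx":0,"dy":0,"dz":-0.05,"wx":0,"wy":0,"wz":0,"jaw":0},{"dx":0,"dy":0,"dz":-0.05,"wx":0,"wy":0,"wz":0,"jaw":0},{"dx":0,"dy":0,"dz":0,"wx":0,"wy":0,"wz":0,"jaw":0}]';python3 - <<'E'
from heads import *
s=sense();print(s['ee_pos'],s['contact_force'],s['torque'],s['gripper_width'])
E
```

```text
time_s: 9.95
ee_pos: [0.5492, 0.3865, 0.1701]
orientation: [3.142, -0.0, 1.637]
contact_force: [-1.9, -1.0, 3.1]
gripper_width: 0.094
grasp_force: 40.0
[0.54921717 0.38652929 0.1700845 ] [-1.87434291 -0.96735173  3.12567523] [-0.17717039  0.41284665  0.01277553] 0.09396931159962273
```

First stop at TCP z 0.1701, so home is ≈ 0.131. Twist clockwise 0.41 and back.

```bash
python3 -m handwheel '[{"dx":0,"dy":0,"dz":0,"wx":0,"wy":0,"wz":-0.14,"jaw":0},{"dx":0,"dy":0,"dz":0,"wx":0,"wy":0,"wz":-0.14,"jaw":0},{"dx":0,"dy":0,"dz":0,"wx":0,"wy":0,"wz":-0.13,"jaw":0},{"dx":0,"dy":0,"dz":0,"wx":0,"wy":0,"wz":0,"jaw":0},{"dx":0,"dy":0,"dz":0,"wx":0,"wy":0,"wz":0,"jaw":0}]';python3 - <<'E'
from heads import *
s=sense();print(s['ee_pos'],s['contact_force'],s['torque'],s['gripper_width'])
E
python3 -m handwheel '[{"dx":0,"dy":0,"dz":0,"wx":0,"wy":0,"wz":0.14,"jaw":0},{"dx":0,"dy":0,"dz":0,"wx":0,"wy":0,"wz":0.14,"jaw":0},{"dx":0,"dy":0,"dz":0,"wx":0,"wy":0,"wz":0.13,"jaw":0},{"dx":0,"dy":0,"dz":-0.05,"wx":0,"wy":0,"wz":0,"jaw":0},{"dx":0,"dy":0,"dz":-0.1,"wx":0,"wy":0,"wz":0,"jaw":0},{"dx":0,"dy":0,"dz":0,"wx":0,"wy":0,"wz":0,"jaw":0}]';python3 - <<'E'
from heads import *
s=sense();print(s['ee_pos'],s['contact_force'],s['torque'],s['gripper_width'])
E
```

```text
time_s: 10.58
ee_pos: [0.5496, 0.3867, 0.1701]
orientation: [3.141, -0.001, 1.23]
contact_force: [0.4, 0.4, 3.6]
gripper_width: 0.094
grasp_force: 40.0
[0.54964966 0.38674777 0.17008963] [0.42039179 0.4326296  3.61290553] [ 0.09412383 -0.11074314  0.0843005 ] 0.0939875113611686
time_s: 11.32
ee_pos: [0.5495, 0.3864, 0.1681]
orientation: [3.141, 0.0, 1.636]
contact_force: [1.3, 0.5, -0.4]
gripper_width: 0.097
grasp_force: 40.0
[0.54948785 0.38642326 0.16808343] [ 1.32596369  0.49448236 -0.37723615] [ 0.04622871 -0.5181292   0.03447892] 0.09690066485273538
```

```bash
python3 -m handwheel '[{"dx":-0.03,"dy":0,"dz":-0.15,"wx":0,"wy":0,"wz":0,"jaw":0},{"dx":0,"dy":0,"dz":-0.15,"wx":0,"wy":0,"wz":0,"jaw":0},{"dx":0,"dy":0,"dz":-0.1,"wx":0,"wy":0,"wz":0,"jaw":0},{"dx":0,"dy":0,"dz":-0.1,"wx":0,"wy":0,"wz":0,"jaw":0},{"dx":0,"dy":0,"dz":-0.05,"wx":0,"wy":0,"wz":0,"jaw":0},{"dx":0,"dy":0,"dz":0,"wx":0,"wy":0,"wz":0,"jaw":0}]';python3 - <<'E'
from heads import *
s=sense();print(s['ee_pos'],s['contact_force'],s['torque'],s['gripper_width'])
E
```

```text
time_s: 12.08
ee_pos: [0.5491, 0.3866, 0.1631]
orientation: [3.141, -0.0, 1.637]
contact_force: [1.0, 0.0, 4.5]
gripper_width: 0.093
grasp_force: 40.0
[0.54914668 0.38661322 0.16313123] [1.03078664e+00 7.06549492e-04 4.54073293e+00] [-0.03756551 -0.4839536  -0.01095784] 0.09288947059082388
```

Second stop, as expected (z 0.1631, 4.5 N). Twist counter-clockwise and back.

```bash
python3 -m handwheel '[{"dx":0,"dy":0,"dz":0,"wx":0,"wy":0,"wz":0.14,"jaw":0},{"dx":0,"dy":0,"dz":0,"wx":0,"wy":0,"wz":0.14,"jaw":0},{"dx":0,"dy":0,"dz":0,"wx":0,"wy":0,"wz":0.13,"jaw":0},{"dx":0,"dy":0,"dz":0,"wx":0,"wy":0,"wz":0,"jaw":0},{"dx":0,"dy":0,"dz":0,"wx":0,"wy":0,"wz":0,"jaw":0}]';python3 - <<'E'
from heads import *
s=sense();print(s['ee_pos'],s['contact_force'],s['torque'],s['gripper_width'])
E
python3 -m handwheel '[{"dx":0,"dy":0,"dz":0,"wx":0,"wy":0,"wz":-0.14,"jaw":0},{"dx":0,"dy":0,"dz":0,"wx":0,"wy":0,"wz":-0.14,"jaw":0},{"dx":0,"dy":0,"dz":0,"wx":0,"wy":0,"wz":-0.13,"jaw":0},{"dx":0,"dy":0,"dz":-0.05,"wx":0,"wy":0,"wz":0,"jaw":0},{"dx":0,"dy":0,"dz":-0.1,"wx":0,"wy":0,"wz":0,"jaw":0},{"dx":0,"dy":0,"dz":0,"wx":0,"wy":0,"wz":0,"jaw":0}]';python3 - <<'E'
from heads import *
s=sense();print(s['ee_pos'],s['contact_force'],s['torque'],s['gripper_width'])
E
```

```text
time_s: 12.7
ee_pos: [0.5485, 0.3866, 0.1629]
orientation: [-3.141, -0.0, 2.047]
contact_force: [-0.6, 0.7, 5.6]
gripper_width: 0.095
grasp_force: 40.0
[0.54846457 0.38656982 0.16291703] [-0.64278055  0.67398859  5.60847704] [ 0.08206778 -0.05076616 -0.05379649] 0.09530128135036672
time_s: 13.45
ee_pos: [0.5487, 0.3865, 0.1609]
orientation: [-3.141, 0.0, 1.638]
contact_force: [2.3, 1.4, 2.7]
gripper_width: 0.097
grasp_force: 40.0
[0.54865208 0.38650177 0.16094221] [2.31953932 1.3570948  2.68293872] [ 0.15954454 -0.40669996 -0.00897227] 0.09694049403523085
```

```bash
python3 -m handwheel '[{"dx":0.03,"dy":0,"dz":-0.1,"wx":0,"wy":0,"wz":0,"jaw":0},{"dx":0,"dy":0,"dz":-0.1,"wx":0,"wy":0,"wz":0,"jaw":0},{"dx":0,"dy":0,"dz":-0.1,"wx":0,"wy":0,"wz":0,"jaw":0},{"dx":0,"dy":0,"dz":-0.1,"wx":0,"wy":0,"wz":0,"jaw":0},{"dx":0,"dy":0,"dz":0,"wx":0,"wy":0,"wz":0,"jaw":0}]';python3 - <<'E'
from heads import *
s=sense();print(s['ee_pos'],s['contact_force'],s['torque'],s['gripper_width'])
E
```

```text
time_s: 14.08
ee_pos: [0.5488, 0.3864, 0.1569]
orientation: [-3.141, 0.0, 1.637]
contact_force: [-1.5, -0.2, 2.0]
gripper_width: 0.094
grasp_force: 40.0
[0.54884191 0.38636043 0.15688664] [-1.48581237 -0.16914638  1.96526425] [0.07160747 0.24548634 0.02196169] 0.09350195553508249
```

```bash
python3 -m handwheel '[{"dx":-0.01,"dy":0,"dz":-0.1,"wx":0,"wy":0,"wz":0,"jaw":0},{"dx":0,"dy":0,"dz":-0.15,"wx":0,"wy":0,"wz":0,"jaw":0},{"dx":0,"dy":0,"dz":-0.15,"wx":0,"wy":0,"wz":0,"jaw":0},{"dx":0,"dy":0,"dz":-0.2,"wx":0,"wy":0,"wz":0,"jaw":0},{"dx":0,"dy":0,"dz":-0.2,"wx":0,"wy":0,"wz":0,"jaw":0},{"dx":0,"dy":0,"dz":0,"wx":0,"wy":0,"wz":0,"jaw":0}]';python3 - <<'E'
from heads import *
s=sense();print(s['ee_pos'],s['contact_force'],s['torque'],s['gripper_width'])
E
```

```text
time_s: 14.82
ee_pos: [0.5489, 0.3864, 0.1488]
orientation: [-3.141, 0.0, 1.637]
contact_force: [-1.6, 0.5, -0.2]
gripper_width: 0.098
grasp_force: 40.0
[0.54892079 0.38635815 0.14876154] [-1.58420857  0.45080045 -0.20043386] [0.0308137  0.50136584 0.0337861 ] 0.09810009463068324
```

Depth is about 27 mm with free travel. On toward home (~0.131).

```bash
python3 -m handwheel '[{"dx":-0.02,"dy":0,"dz":-0.2,"wx":0,"wy":0,"wz":0,"jaw":0},{"dx":0,"dy":0,"dz":-0.3,"wx":0,"wy":0,"wz":0,"jaw":0},{"dx":0,"dy":0,"dz":-0.3,"wx":0,"wy":0,"wz":0,"jaw":0},{"dx":0,"dy":0,"dz":-0.3,"wx":0,"wy":0,"wz":0,"jaw":0},{"dx":0,"dy":0,"dz":-0.3,"wx":0,"wy":0,"wz":0,"jaw":0},{"dx":0,"dy":0,"dz":-0.2,"wx":0,"wy":0,"wz":0,"jaw":0},{"dx":0,"dy":0,"dz":0,"wx":0,"wy":0,"wz":0,"jaw":0}]';python3 - <<'E'
from heads import *
s=sense();print(s['ee_pos'],s['contact_force'],s['torque'],s['gripper_width'])
E
```

```text
time_s: 15.7
ee_pos: [0.5492, 0.3865, 0.1331]
orientation: [3.141, 0.0, 1.637]
contact_force: [-0.1, 0.5, -0.7]
gripper_width: 0.096
grasp_force: 40.0
[0.54920706 0.38648018 0.13310311] [-0.06847324  0.49372357 -0.74352346] [-0.00933115  0.01773145 -0.0437912 ] 0.09593277446189648
```

```bash
python3 -m handwheel '[{"dx":0,"dy":0,"dz":-0.1,"wx":0,"wy":0,"wz":0,"jaw":0},{"dx":0,"dy":0,"dz":-0.1,"wx":0,"wy":0,"wz":0,"jaw":0},{"dx":0,"dy":0,"dz":-0.05,"wx":0,"wy":0,"wz":0,"jaw":0},{"dx":0,"dy":0,"dz":0,"wx":0,"wy":0,"wz":0,"jaw":0}]';python3 - <<'E'
from heads import *
s=sense();print(s['ee_pos'],s['contact_force'],s['torque'],s['gripper_width'])
E
```

```text
time_s: 16.2
ee_pos: [0.5491, 0.3866, 0.1313]
orientation: [3.141, -0.0, 1.637]
contact_force: [-0.8, -1.3, 5.1]
gripper_width: 0.092
grasp_force: 40.0
[0.54908946 0.38656624 0.1312902 ] [-0.77691954 -1.28718103  5.06409359] [-0.19892765  0.25161599  0.00572066] 0.09183975060979659
```

Collar is seated (z 0.1313, 5 N). Turn clockwise 1.58 rad.

```bash
python3 -m handwheel '[{"dx":0,"dy":0,"dz":0,"wx":0,"wy":0,"wz":-0.158,"jaw":0},{"dx":0,"dy":0,"dz":0,"wx":0,"wy":0,"wz":-0.158,"jaw":0},{"dx":0,"dy":0,"dz":0,"wx":0,"wy":0,"wz":-0.158,"jaw":0},{"dx":0,"dy":0,"dz":0,"wx":0,"wy":0,"wz":-0.158,"jaw":0},{"dx":0,"dy":0,"dz":0,"wx":0,"wy":0,"wz":-0.158,"jaw":0},{"dx":0,"dy":0,"dz":0,"wx":0,"wy":0,"wz":0,"jaw":0}]';python3 - <<'E'
from heads import *
s=sense();print(s['ee_pos'],s['contact_force'],s['torque'],s['gripper_width'])
E
```

```text
time_s: 16.95
ee_pos: [0.5489, 0.3867, 0.1313]
orientation: [-3.141, -0.0, 0.845]
contact_force: [-2.9, -0.2, 4.1]
gripper_width: 0.098
grasp_force: 40.0
[0.54885768 0.38672695 0.13126068] [-2.94106456 -0.1951357   4.1144346 ] [-0.00044573  0.44351164  0.01719506] 0.09812881911281647
```

```bash
python3 -m handwheel '[{"dx":0,"dy":0,"dz":0,"wx":0,"wy":0,"wz":-0.158,"jaw":0},{"dx":0,"dy":0,"dz":0,"wx":0,"wy":0,"wz":-0.158,"jaw":0},{"dx":0,"dy":0,"dz":0,"wx":0,"wy":0,"wz":-0.158,"jaw":0},{"dx":0,"dy":0,"dz":0,"wx":0,"wy":0,"wz":-0.158,"jaw":0},{"dx":0,"dy":0,"dz":0,"wx":0,"wy":0,"wz":-0.158,"jaw":0},{"dx":0,"dy":0,"dz":0,"wx":0,"wy":0,"wz":0,"jaw":0},{"dx":0,"dy":0,"dz":0,"wx":0,"wy":0,"wz":0,"jaw":0},{"dx":0,"dy":0,"dz":0,"wx":0,"wy":0,"wz":0,"jaw":0}]';python3 - <<'E'
from heads import *
s=sense();print(s['ee_pos'],s['orientation'],s['contact_force'],s['torque'],s['gripper_width'],s['q'])
im,d,c,T=shot('side');P=cloud(d,c,T)
# lid height profile along box x, near y=.45
z=P[...,2]
for n,(I,Q) in dict(before=(0,np.load('side.npz')['P']),after=(0,P)).items():
    e=np.array([np.cos(.067),np.sin(.067)]);r=Q[...,:2]-np.array([.5998,.3895]);X=r@e;Y=r@np.array([-e[1],e[0]])
    print(n,[(x,np.median(Q[...,2][(abs(X-x/1e3)<.004)&(abs(Y-.06)<.03)&(Q[...,2]>.08)]).round(4)) for x in(-60,-40,-15,0,20,50,70)])
save('pics/end.png',im)
E
```

```text
time_s: 17.95
ee_pos: [0.5489, 0.3867, 0.1313]
orientation: [-3.141, -0.0, 0.057]
contact_force: [-1.0, -0.5, 6.2]
gripper_width: 0.093
grasp_force: 40.0
[0.54891357 0.38670318 0.131317  ] [-3.14118202e+00 -2.02888298e-04  5.68672940e-02] [-0.9754835  -0.51721085  6.19931858] [-0.04205069  0.50220517  0.02351265] 0.09273363314809857 [6.11374364e-01 5.23123968e-01 1.60839247e+00 2.86156952e-04
 1.00968754e+00 2.12515113e+00]
before [(-60, np.float64(0.0978)), (-40, np.float64(0.0978)), (-15, np.float64(0.0981)), (0, np.float64(0.0981)), (20, np.float64(0.098)), (50, np.float64(0.0983)), (70, np.float64(0.0979))]
after [(-60, np.float64(0.3479)), (-40, np.float64(0.2989)), (-15, np.float64(0.1129)), (0, np.float64(0.1106)), (20, np.float64(0.1073)), (50, np.float64(0.1028)), (70, np.float64(0.0992))]
```

View pics/end.png

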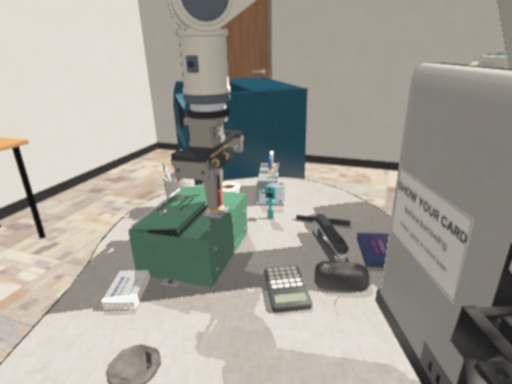

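The lid is up (slope ≈ 0.156 rad) and the keys, calculator and roll are undisturbed. I add a final 0.02 rad, hold, and hand in.

```bash
python3 -m handwheel '[{"dx":0,"dy":0,"dz":0,"wx":0,"wy":0,"wz":-0.02,"jaw":0},{"dx":0,"dy":0,"dz":0,"wx":0,"wy":0,"wz":0,"jaw":0},{"dx":0,"dy":0,"dz":0,"wx":0,"wy":0,"wz":0,"jaw":0}]' && python3 -c "
from rig import *;print(job_done())"
```

```text
time_s: 18.38
ee_pos: [0.5489, 0.3867, 0.1313]
orientation: [-3.141, -0.0, 0.037]
contact_force: [-1.8, -0.6, 5.2]
gripper_width: 0.095
grasp_force: 40.0
the job is handed in; nothing more can be done
None
```

I handed the job in at 18.4 s: the red key sits home in the cash box lock, turned 1.60 rad clockwise and still held, with the lid last measured at about 0.156 rad open just before the final 0.02 rad of turn; the other keys, the calculator and the label roll were not touched.

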